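# Stand the weighted bookend heavy end down

## Task

Lift the wooden bookend box by its swing handle well clear of the sideboard (about 10 cm) and see which end sinks: that is the heavy end. Then stand the box upright, heavy end down, in the middle of the square marble plate and let go, leaving it standing.

Things in the scene. Friction and masses are not known exactly. Their poses are not given: they have to be found in the camera images.
- box_centre (a point): Centre of the bookend: closed wooden box 110 long (x) x 60 (y) x 50 (z), at first lying flat, z up, any yaw; 0.5 to 0.8 kg. Its ends look alike; a steel weight is hidden in one, changing from start to start. The only box with a hoop handle, whose pivot is the y axis through this point. Lifted by the handle it swings to the handle's stop: heavy end low, 52 deg from level.
- handle_grip (a point): Centre of the handle's grip bar: dark wood, flat-sided, 16 thick (x), 66 long (y, parallel to the box's y), 20 tall (z), on two thin legs at y = +-35, free space below. 100 from the pivot; z points from pivot to bar. At first within 12 deg of upright, about 125 above the top. With the box hanging at the stop, tilting the bar another 38 to 42 deg the same way brings the box upright.
- handle (a joint): Angle of the bookend's handle from the box's z axis, rad: positive where the handle leans towards the box's +x end. Stops at -0.90 and 0.90; slight friction lets it stay where left. At first within 0.2 of 0. When the box hangs by the bar the handle leans over the raised, light end.
- plate_centre (a point): Centre of the upper face of the fixed square marble plate, 110 x 110 x 8 thick, lying on the top (upper face 8 above it). A round marble trivet of like size is not it.
Mind the look-alikes: they are no part of the job. Leave any pink or turquoise look-alike of the part that bears box_centre alone.

How it is judged:
By the outcome, as a careful person would: the job done as asked, in the order asked, and still so for the second after the job is handed in, with the robot touching nothing.
It also fails if it takes over 35 s, if anything falls off the work surface, if the arm or the gripper's body presses on something with over 40 N, if the wrist force passes 120 N, or if a joint passes its speed limit or range.

## Robot

A 6-joint arm with a two-finger parallel gripper is mounted at the origin on the work surface. World frame = base frame: x ahead of the robot, y to its left, z up, the work surface at z = 0. Lengths are in m, angles in degrees, forces in N, time in s.
With the tool pointing down it reaches from about 0.375 to 0.9 m from the base axis. Payload 3.1 kg.
Tool frame: the origin (TCP) lies on the centre line of the jaws, within the pads' length; the fingertips stand 22 mm ahead of it and the grasp point (between the pads) lies 3 mm ahead of it; y points along the fingers, z is the direction in which the jaws open and shut, and the axes are right-handed (so a half turn about y gives the same grasp; the last joint's range is limited). The gripper opens to 87 mm and grips with 3 to 60 N. Pads are 19 mm wide; open, the fingers measure 117 mm over their backs; the gripper's body (75 mm by 190 mm) begins 51 mm behind the grasp point.
Start: joints at [61.908, 30.224, 82.088, -0, 67.689, -10.227], TCP at [0.192, 0.595, 0.245] pointing down, gripper open.
Joint ranges: [-176.69, 176.69], [-43.24, 126.21], [12.49, 139.97], [-82, 262], [0, 151.66], [-163.58, 163.58]. Speed limits (degrees/s): [159.86, 159.86, 180, 180, 180, 180].

## Interface

Orientations are given as a 3x3 rotation matrix whose columns are the frame's x, y, z axes.
In Python, from rig import bot gives the robot as it stands.
- The arm moves only by the tool jog_arm, never from a script. Its argument "motion" is one flat list of numbers, 6 for each row, row after row: the shift along the tool's x, y, z in mm, then the turn, a rotation vector about the tool's x, y, z in degrees. A call has 1 to 20 rows; each row is the pose to reach, as a shift and turn from the pose commanded when the call began, along the tool's axes at that moment; what a row does not reach only later rows make up. A row lasts 1/8 s, in which the tool goes at most 62.5 mm and 10.7 degrees, less where a joint would pass 70% of its speed; a pose out of reach is approached as far as the arm can. A call with a gripper value outside its range is refused whole. "gripper" is the opening, from 0 (shut) to 1 (fully open), set as the call begins (left out, the last holds). The fingers move at their own pace and stop on an object; the grip force is fixed at half the most. Time passes only in rows, so rows that repeat a pose let the fingers close. It gives the time, the measured TCP pose, the force and the opening at its end, in the units of the state.
- bot.read_state(): the state, without advancing time (a new reading comes with each control period).
- bot.capture(name): name is "scene" or "side" or "wrist"; returns (picture, depth): 384x512x3 uint8, red, green, blue; 384x512 float32, m along the optical axis (not along the pixel's ray), 0 where there is no reading.
- bot.get_calibration(name): a dict with "mtx" (3x3 intrinsics, pixels), "k1" (the pictures are not rectified: a ray, as slopes to the right and down, at radius r is drawn at 1 + k1 r^2 times it, then the intrinsics apply), "pose" (4x4, takes a point from camera to world coordinates); the wrist camera has in their place "hand_eye" (4x4, takes a point from camera to tool coordinates, whose origin is the TCP and whose axes are the tool frame's). Camera axes: x right, y up, looking along -z (the intrinsics and any distortion apply to the point x, -y, -z); pixel columns grow to the right and rows downward; lengths in m; the calibration is good to about 2 mm. A picture is of the moment at which its call begins: read the wrist's pose just before it. get_calibration takes no time and is no camera call.
- bot.hand_in(): hands the job in, once; it reports no verdict.
The state is a dict: "time_s": time; "joint_positions": joint angles; "qvel": joint speeds; "tau": joint torques, N m; "position": TCP position; "tcp_rot": TCP orientation; "force": force on the tool from outside, world axes, zero at the start; "moment": the same for the moment, N m; "opening": opening from 0.0 (shut) to 1.0 (fully open).
Only numpy, scipy, OpenCV 4.12 (cv2) and the standard library are available. Lean on these libraries where they do the work, as an engineer would, in place of code of your own. Each camera call takes 0.05 s, during which the arm holds its last target.

## Working session

There is one attempt and no reset: what is moved stays moved. The work goes in short steps, Python scripts to look and compute and a tool call to move; the robot and the scene stay as the last step left them, time stands still between calls to the robot, and variables do not carry over. Pictures are saved under pics/ and viewed, and the job is handed in when it is done.

Besides the shell and the picture viewer there is one more tool, called after ">>>" as a command line: name --argument value ..., lists and objects as JSON in quotes. jog_arm: Moves the arm, as the interface text tells. Its arguments: {"type":"object","properties":{"motion":{"type":"array","items":{"type":"number"}},"gripper":{"type":"number"}},"required":["motion"]}

```bash
ls; mkdir -p pics; cat > h.py <<'E'
import numpy as np, cv2
from rig import bot
def unproj(name,u,v,d,cal=None,T=None):
    c=bot.get_calibration(name); K=np.array(c['mtx']); k1=c['k1']
    u=np.asarray(u,float);v=np.asarray(v,float);d=np.asarray(d,float)
    p=cv2.undistortPoints(np.stack([u.ravel(),v.ravel()],1)[:,None],K,np.array([k1,0,0,0.]))[:,0]
    P=np.stack([p[:,0]*d.ravel(),-p[:,1]*d.ravel(),-d.ravel(),np.ones(d.size)],1)
    M=np.array(c['pose']) if T is None else T@np.array(c['hand_eye'])
    return (P@M.T)[:,:3]
def cap(name,fn):
    s=bot.read_state()
    T=np.eye(4);T[:3,:3]=np.array(s['tcp_rot']);T[:3,3]=s['position']
    im,d=bot.capture(name)
    cv2.imwrite('pics/'+fn+'.png',im[:,:,::-1]); 
    vv,uu=np.mgrid[0:384,0:512]
    P=unproj(name,uu,vv,d,T=T if name=='wrist' else None).reshape(384,512,3)
    P[d==0]=np.nan
    np.savez('pics/'+fn+'.npz',im=im,d=d,P=P,T=T)
    return im,d,P,T
E
python3 - <<'E'
from h import *
for n in ['scene','side','wrist']:
    cap(n,n+'0')
s=bot.read_state();print(s)
print(bot.get_calibration('scene'),bot.get_calibration('side'))
E
```

```text
pics
{'time_s': 0.15, 'joint_positions': array([ 6.19067586e+01,  3.02685882e+01,  8.21378308e+01, -1.39607966e-04,
        6.76870817e+01, -1.02275708e+01]), 'qvel': array([-0.06529173, -0.05233117, -0.37089901, -0.01864412, -0.04765844,
        0.06890246]), 'tau': array([ 1.47501163e-03, -4.40429091e+01, -1.76841849e+01,  6.34063664e-02,
        5.51993796e-02, -9.91626280e-05]), 'position': array([0.19147815, 0.59442211, 0.24378586]), 'tcp_rot': array([[ 9.51778563e-01, -7.66483323e-04,  3.06784906e-01],
       [-3.06785729e-01, -1.44069021e-03,  9.51777516e-01],
       [-2.87539583e-04, -9.99998668e-01, -1.60636420e-03]]), 'force': array([ 0.14451335, -0.09063753, -0.2250842 ]), 'moment': array([0.04463767, 0.01614422, 0.02920817]), 'opening': 1.000248203465825}
{'mtx': array([[473.05685942,   0.        , 257.5296644 ],
       [  0.        , 473.05685942, 188.47353578],
       [  0.        ,   0.        ,   1.        ]]), 'k1': -0.14622699993181903, 'pose': array([[-8.35837819e-01, -3.33493292e-01,  4.36070366e-01,
         1.01477974e+00],
       [ 5.48976389e-01, -5.08121488e-01,  6.63654637e-01,
         9.69571616e-01],
       [ 2.52353551e-04,  7.94099980e-01,  6.07787100e-01,
         9.17012479e-01],
       [ 0.00000000e+00,  0.00000000e+00,  0.00000000e+00,
         1.00000000e+00]])} {'mtx': array([[483.46020572,   0.        , 252.04396801],
       [  0.        , 483.46020572, 189.45581437],
       [  0.        ,   0.        ,   1.        ]]), 'k1': 0.050695061844370184, 'pose': array([[ 0.96094127,  0.14500808, -0.23572128,  0.14833709],
       [-0.27668606,  0.48473455, -0.82974529, -0.92906157],
       [-0.00605752,  0.86255728,  0.50592315,  0.70727253],
       [ 0.        ,  0.        ,  0.        ,  1.        ]])}
```

View pics/scene0.png

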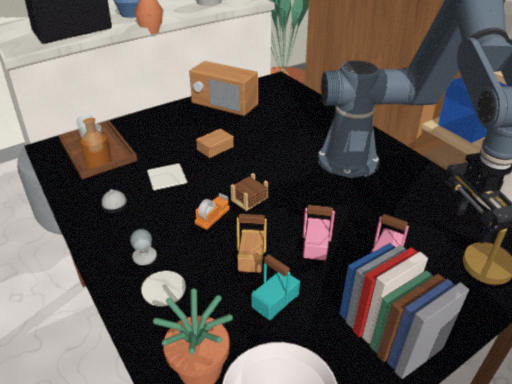

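View pics/side0.png

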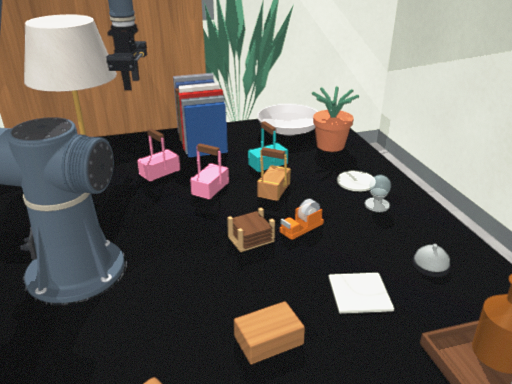

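View pics/wrist0.png

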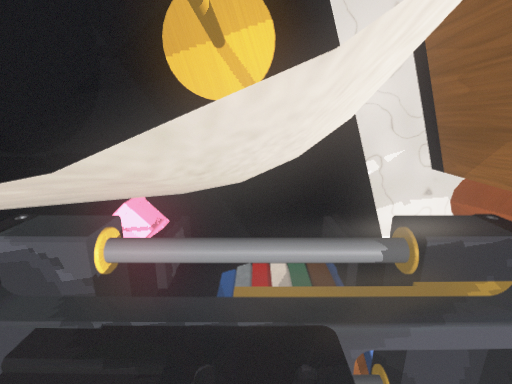

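The scene view shows the wooden box with its brown grip bar at about (252,248), or (274,180) in side. The square plate is at (167,177), or (360,292) in side. The round trivet is at (163,289). Next I'll measure them.

```bash
python3 - <<'E'
from h import *
for fn,boxs in [('scene0',{'obj':(228,205,275,275),'plate':(143,160,193,193)}),('side0',{'obj':(253,140,296,202),'plate':(322,268,400,316)})]:
    z=np.load('pics/'+fn+'.npz');P=z['P'];im=z['im'];
    hsv=cv2.cvtColor(im,cv2.COLOR_RGB2HSV)
    for k,(a,b,c,d) in boxs.items():
        q=P[b:d,a:c].reshape(-1,3);col=hsv[b:d,a:c].reshape(-1,3).astype(int);rgb=im[b:d,a:c].reshape(-1,3)
        if k=='plate':
            m=(rgb.min(1)>140)&np.isfinite(q[:,0]); r=q[m]
            rect=cv2.minAreaRect(r[:,:2].astype(np.float32)*1000)
            print(fn,k,m.sum(),np.median(r,0),rect)
        else:
            m=(rgb.max(1)>50)&np.isfinite(q[:,0])&(q[:,2]>0.01); r=q[m]; cc=rgb[m]
            for lo,hi in [(0.01,.04),(.04,.06),(.06,.1),(.1,.2)]:
                s=(r[:,2]>lo)&(r[:,2]<hi)
                if s.sum()>5: print(fn,lo,hi,s.sum(),r[s].min(0).round(3),r[s].max(0).round(3),r[s].mean(0).round(4),cv2.minAreaRect(r[s][:,:2].astype(np.float32)*1000))
    a,b,c,d={'scene0':(215,190,290,290),'side0':(235,130,310,215)}[fn]
    cv2.imwrite(f'pics/{fn}c.png',cv2.resize(im[b:d,a:c,::-1],None,fx=6,fy=6,interpolation=cv2.INTER_CUBIC))
E
```

```text
scene0 0.01 0.04 258 [0.423 0.008 0.01 ] [0.594 0.273 0.04 ] [0.5499 0.2274 0.0243] ((509.1376953125, 144.529541015625), (270.69012451171875, 77.12440490722656), 65.44019317626953)
scene0 0.04 0.06 752 [0.484 0.156 0.04 ] [0.595 0.273 0.059] [0.5411 0.2172 0.0492] ((538.6707153320312, 212.97030639648438), (112.56575775146484, 74.53053283691406), 52.81441879272461)
scene0 0.06 0.1 78 [0.503 0.181 0.061] [0.581 0.34  0.099] [0.5484 0.2483 0.0811] ((540.005126953125, 263.4007568359375), (159.97698974609375, 65.694580078125), 83.88612365722656)
scene0 0.1 0.2 388 [0.498 0.177 0.1  ] [0.584 0.371 0.138] [0.5448 0.2494 0.1268] ((540.6204833984375, 277.47930908203125), (196.11805725097656, 67.89257049560547), 81.66352081298828)
scene0 plate 691 [ 0.57661068 -0.24213995  0.00794014] ((573.209228515625, -248.84271240234375), (120.7824478149414, 112.41654205322266), 76.85616302490234)
side0 0.01 0.04 526 [0.481 0.146 0.01 ] [0.629 0.362 0.04 ] [0.5401 0.2471 0.0248] ((545.8036499023438, 260.15850830078125), (231.3351593017578, 107.54246520996094), 74.1861801147461)
side0 0.04 0.06 682 [0.481 0.149 0.04 ] [0.629 0.41  0.059] [0.5418 0.2483 0.0497] ((552.1837158203125, 283.82598876953125), (273.7618103027344, 106.7638931274414), 74.1209487915039)
side0 0.06 0.1 74 [0.501 0.176 0.06 ] [0.581 0.406 0.1  ] [0.5463 0.2536 0.0795] ((542.852294921875, 293.0), (228.9935760498047, 65.75675964355469), 83.23957824707031)
side0 0.1 0.2 227 [0.5   0.172 0.1  ] [0.56  0.225 0.137] [0.5287 0.1946 0.1259] ((529.104248046875, 197.59039306640625), (20.317100524902344, 74.76122283935547), 53.72477340698242)
side0 plate 2065 [ 0.57220288 -0.25661146  0.00868426] ((577.2163696289062, -246.8438720703125), (122.06083679199219, 115.59478759765625), 77.52964782714844)
```

View pics/scene0c.png

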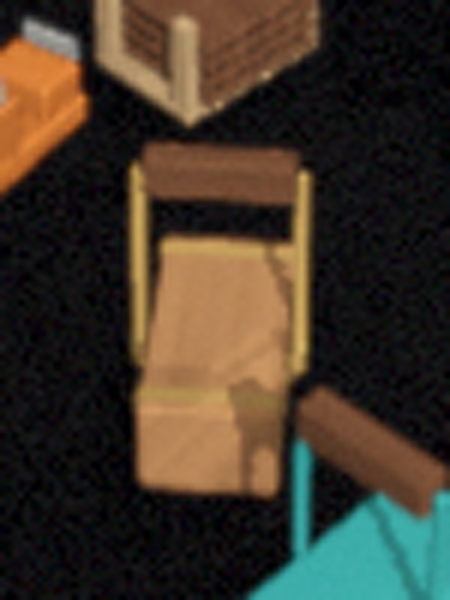

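View pics/side0c.png

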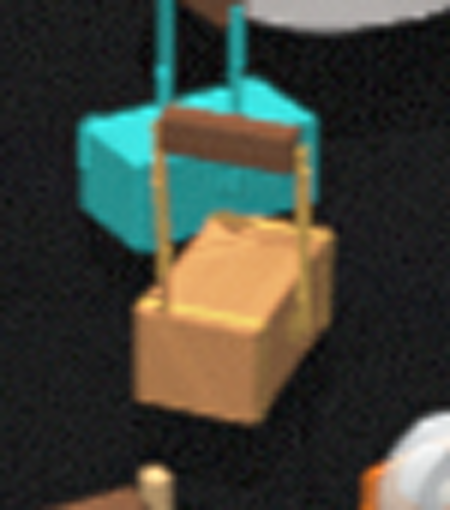

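```bash
python3 - <<'E'
from h import *
for fn,(a,b,c,d) in [('scene0',(225,205,275,280)),('side0',(250,140,300,205))]:
    z=np.load('pics/'+fn+'.npz');P=z['P'];im=z['im']
    q=P[b:d,a:c].reshape(-1,3);hsv=cv2.cvtColor(im,cv2.COLOR_RGB2HSV)[b:d,a:c].reshape(-1,3).astype(int)
    ok=np.isfinite(q[:,0])&(np.hypot(q[:,0]-.535,q[:,1]-.207)<.085)&(hsv[:,0]<30)
    top=q[ok&(abs(q[:,2]-.05)<.004)]
    R=cv2.minAreaRect(top[:,:2].astype(np.float32)*1000); print(fn,'top',len(top),R,np.median(top[:,2]))
    bar=q[ok&(q[:,2]>.1)&(hsv[:,2]<130)]
    m=bar.mean(0); bt=bar[:,:2]-m[:2]; w,V=np.linalg.eigh(np.cov(bt.T)); 
    print(' bar',len(bar),m.round(4),'dir',np.degrees(np.arctan2(V[1,1],V[0,1])),bar[:,2].min(),bar[:,2].max(),np.percentile(bt@V[:,1],[2,98]),np.percentile(bt@V[:,0],[2,98]),cv2.minAreaRect(bar[:,:2].astype(np.float32)*1000))
    tb=bar[bar[:,2]>np.percentile(bar[:,2],97)-.004]; print(' bartop',len(tb),tb.mean(0).round(4),cv2.minAreaRect(tb[:,:2].astype(np.float32)*1000))
    np.save(f'pics/{fn}_bar.npy',bar)
# obstacles near box
z=np.load('pics/scene0.npz');P=z['P'].reshape(-1,3)
z2=np.load('pics/side0.npz')['P'].reshape(-1,3)
Q=np.vstack([P,z2]);Q=Q[np.isfinite(Q[:,0])]
u=np.array([np.cos(np.radians(53.5)),np.sin(np.radians(53.5))]);v=np.array([-u[1],u[0]])
r=Q[:,:2]-[.535,.207]; X=r@u;Y=r@v
s=(abs(X)<.16)&(abs(Y)<.16)&(Q[:,2]>.08)&(Q[:,2]<.4)
H={}
for x,y,zz in zip(X[s],Y[s],Q[s,2]):
    k=(round(x/.02),round(y/.02));H[k]=max(H.get(k,0),zz)
for i in range(-8,9): print(i*20,' '.join('%3d'%(1000*H.get((i,j),0)) for j in range(-8,9)))
E
```

```text
scene0 top 683 ((538.2652587890625, 212.49713134765625), (111.32179260253906, 74.2271957397461), 52.81441879272461) 0.049648112036352554
 bar 221 [0.5306 0.2041 0.1277] dir 141.35267229576962 0.11336947473502279 0.13762991289283888 [-0.03124253  0.03207443] [-0.00652422  0.01130683] ((528.1634521484375, 201.59600830078125), (20.72447395324707, 73.85952758789062), 50.8476448059082)
 bartop 81 [0.5289 0.2013 0.1337] ((528.6900634765625, 201.51004028320312), (16.901609420776367, 64.67935943603516), 51.404911041259766)
side0 top 416 ((537.8792114257812, 207.46385192871094), (113.11244201660156, 72.96879577636719), 51.37077331542969) 0.05065012513102585
 bar 123 [0.5263 0.1932 0.1253] dir 141.6003798794662 0.1152529441153779 0.1342985547658767 [-0.02978997  0.03066003] [-0.00469356  0.0040955 ] ((526.3623046875, 193.59536743164062), (15.948986053466797, 62.847190856933594), 59.80057907104492)
 bartop 38 [0.5274 0.1911 0.1315] ((525.822509765625, 191.30491638183594), (15.378865242004395, 60.80343246459961), 64.77860260009766)
-160   0   0   0   0   0   0   0   0   0   0   0   0   0   0   0
[... 457 characters left out ...]
 0   0   0   0 134 136 136 136 134   0   0   0   0   0   0
0   0   0   0   0   0   0 130 137 136 136 135   0   0   0   0   0   0
20   0   0   0   0   0   0   0   0   0   0   0   0   0   0   0   0   0
40   0   0   0   0   0   0   0   0   0   0   0   0   0   0   0   0   0
60   0   0   0   0   0   0   0   0   0   0   0   0   0   0   0   0   0
80   0   0   0   0   0   0   0   0   0   0   0   0   0   0   0   0   0
100   0   0   0   0   0   0   0   0   0   0   0   0   0   0   0   0   0
120   0   0   0   0   0   0   0   0   0   0 135 137   0   0   0   0   0
140   0   0   0   0   0   0   0   0   0   0 136 139 136   0   0   0   0
160   0   0   0   0   0   0   0   0   0   0   0 137 138   0   0   0   0
```

```bash
cat >> h.py <<'E'
from scipy.spatial.transform import Rotation as Ro
def plan(pos,R):
    s=bot.read_state();R0=np.array(s['tcp_rot']);p0=np.array(s['position'])
    t=R0.T@(np.array(pos)-p0)*1000; rv=Ro.from_matrix(R0.T@R).as_rotvec(degrees=True)
    print('shift',t.round(1),'rot',rv.round(2),'rows',max(np.linalg.norm(t)/62.5,np.linalg.norm(rv)/10.7).round(1))
def toolR(yaw,tilt):
    # z axis at horizontal yaw, fingers down, tilted so fingertips lean toward +z(yaw) by tilt deg
    u=np.array([np.cos(np.radians(yaw)),np.sin(np.radians(yaw)),0]);k=np.array([0,0,1.])
    t=np.radians(tilt); y=np.sin(t)*u-np.cos(t)*k; z=np.cos(t)*u+np.sin(t)*k
    return np.stack([np.cross(y,z),y,z],1)
E
python3 - <<'E'
from h import *
Q=np.vstack([np.load(f'pics/{n}0.npz')['P'].reshape(-1,3) for n in ('scene','side')]);Q=Q[np.isfinite(Q[:,0])]
H={}
for x,y,z in Q[(Q[:,2]>.1)&(Q[:,2]<.6)]:
    k=(int(x//.04),int(y//.04));H.setdefault(k,[]).append(z)
print('     ',' '.join('%4d'%(40*j) for j in range(-10,20)))
for i in range(2,22): print('%4d'%(40*i),' '.join('%4d'%(1000*np.percentile(H[i,j],99) if (i,j) in H else 0) for j in range(-10,20)))
R=toolR(51.7,7.3);b=np.array([.5295,.2005,.1245]);t=b-.003*R[:,1]
print(t)
plan(t-.09*R[:,1],R)
E
```

```text
-400 -360 -320 -280 -240 -200 -160 -120  -80  -40    0   40   80  120  160  200  240  280  320  360  400  440  480  520  560  600  640  680  720  760
  80    0    0    0    0    0    0    0  311  328  328  313    0    0    0    0    0    0    0    0    0    0    0  595  572  422  422  422    0    0    0
 120    0    0    0    0    0    0    0    0    0  283    0    0    0    0    0    0    0    0    0    0  599    0  599  394  444  353    0    0    0    0
 160    0    0    0    0    0    0    0    0    0    0    0    0    0    0    0    0    0    0    0    0  597  599  599  463  475  424  336    0    0    0
 200    0    0    0    0    0    0    0    0    0    0    0    0    0    0    0    0    0    0    0  138  137  135  598  591  573  551  336  334    0    0
 240    0    0    0    0    0    0    0    0    0    0    0    0    0    0    0    0    0    0    0  137  136    0    0  557  569  554  336    0    0    0
 280    0    0    0    0    0    0    0    0    0    0    0    0    0    0    0    0    0    0    0    0    0    0    0    0    0    0    0    0    0    0
 320    0    0    0 
[... 1546 characters left out ...]
  0    0    0    0    0    0    0    0    0    0    0    0    0    0    0    0    0  105  185  185    0    0    0    0    0    0    0    0
 760    0    0    0    0    0    0    0    0    0    0    0    0    0    0    0    0    0    0    0  185  179  181  186    0    0    0    0    0    0    0
 800    0    0    0    0    0    0    0    0    0    0    0    0    0    0    0    0    0    0    0  186  170  173  181    0    0    0    0    0    0    0
 840    0    0    0    0    0    0    0    0    0    0    0    0    0    0    0    0    0    0    0  183  185  183  186    0    0    0    0    0    0    0
[0.52926374 0.20020085 0.12747568]
shift [ 438.5   27.4 -282.3] rot [ 7.32 20.41 -1.3 ] rows 8.4
```

>>> jog_arm --motion '[50, 0, -30, 0, 0, 0, 100, -10, -65, 0, 5, 0, 160, -25, -105, 0, 10, 0, 220, -30, -140, 0, 15, 0, 280, -30, -180, 0, 20.4, 0, 330, -30, -215, 3, 20.4, -1, 390, 0, -250, 7.3, 20.4, -1.3, 438.5, 10, -282.3, 7.3, 20.4, -1.3, 438.5, 10, -282.3, 7.3, 20.4, -1.3, 438.5, 10, -282.3, 7.3, 20.4, -1.3]'

```text
time_s: 1.4
position: [0.5238, 0.1894, 0.2337]
tcp_rot: [[0.782, 0.079, 0.618], [-0.623, 0.1, 0.776], [-0.001, -0.992, 0.128]]
force: [0.5, 0.7, -0.6]
opening: 0.998
```

```bash
python3 - <<'E'
from h import *
cap('wrist','wrist1')
s=bot.read_state();print(s['time_s'],s['position'],s['joint_positions'].round(1),s['force'])
E
```

```text
1.45 [0.52258664 0.19075512 0.23398053] [  5.8  23.6  97.    6.5  54.5 -49.4] [ 0.07412    1.0047611 -0.1078431]
```

View pics/wrist1.png

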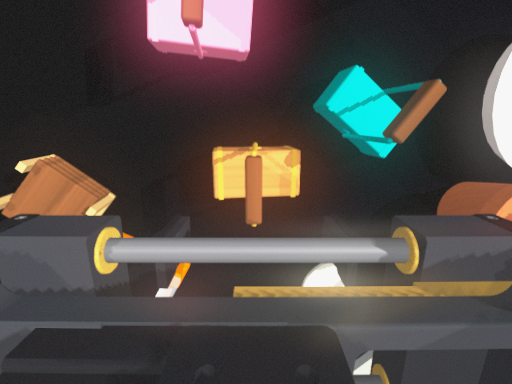

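Wrist view: the bar is upright in the image at (254,190), running along tool x, with the tan box below it at (256,172). I'll measure the bar from this view.

```bash
python3 - <<'E'
from h import *
z=np.load('pics/wrist1.npz');P=z['P'];im=z['im'];T=z['T']
q=P[150:226,240:268].reshape(-1,3)
s=np.isfinite(q[:,0])&(q[:,2]>.12)
r=q[s];print(len(r),r.mean(0),r[:,2].min(),r[:,2].max(),cv2.minAreaRect(r[:,:2].astype(np.float32)*1000))
t=(r-T[:3,3])@T[:3,:3];print('tool',np.percentile(t,[2,50,98],axis=0).round(4))
q=P[140:200,208:304].reshape(-1,3);r=q[abs(q[:,2]-.05)<.004];print(len(r),cv2.minAreaRect(r[:,:2].astype(np.float32)*1000))
R=toolR(51.7,7.3);b=np.array([.5295,.2005,.1245]);plan(b-.003*R[:,1],R)
E
```

```text
1172 [0.52577962 0.20187054 0.13359333] 0.12090515167172605 0.13651014810973897 ((527.7374267578125, 200.43511962890625), (16.19458770751953, 73.45830535888672), 50.73390579223633)
tool [[-0.037   0.0987 -0.0097]
 [-0.0072  0.1002 -0.0015]
 [ 0.0279  0.1082  0.0059]]
3340 ((535.1939086914062, 213.88760375976562), (110.19561004638672, 68.09003448486328), 50.972145080566406)
shift [ -0.5 107.1  -2.1] rot [-0.03 -0.15 -0.08] rows 1.7
```

>>> jog_arm --motion '[-2, 40, -2, 0, -0.5, 0, -2, 75, -2, 0, -0.5, 0, -2, 95, -2, 0, -0.5, 0, -2, 107, -2, 0, -0.5, 0, -2, 107, -2, 0, -0.5, 0]'

```text
time_s: 2.08
position: [0.5272, 0.203, 0.1278]
tcp_rot: [[0.791, 0.078, 0.607], [-0.612, 0.101, 0.785], [-0.0, -0.992, 0.127]]
force: [1.0, -0.4, -0.7]
opening: 1.001
```

>>> jog_arm --motion '[0, 0, 0, 0, 0, 0, 0, 0, 0, 0, 0, 0, 0, 0, 0, 0, 0, 0, 0, 0, 0, 0, 0, 0, 0, 0, 0, 0, 0, 0, 0, 0, 0, 0, 0, 0]' --gripper 0

```text
time_s: 2.82
position: [0.5281, 0.2021, 0.1282]
tcp_rot: [[0.79, 0.079, 0.608], [-0.613, 0.101, 0.784], [0.001, -0.992, 0.128]]
force: [-0.6, -0.5, 0.2]
opening: 0.403
```

```bash
python3 - <<'E'
from h import *
cap('wrist','wrist2');cap('side','side2')
s=bot.read_state();print(s)
a=cv2.imread('pics/wrist2.png');b=cv2.imread('pics/side2.png')
cv2.imwrite('pics/c2.png',np.hstack([cv2.resize(a,(400,300)),cv2.resize(b[100:250,180:380],(400,300))]))
E
```

```text
{'time_s': 2.925, 'joint_positions': array([  6.95336586,  33.38420039, 101.11631714,   8.00965785,
        40.54000149, -51.11374673]), 'qvel': array([0.02490699, 0.04977675, 0.07037413, 0.03596307, 0.006589  ,
       0.03970115]), 'tau': array([-4.60805037e-03, -4.01093316e+01, -1.13400802e+01,  2.51711709e-01,
       -2.09094929e-01,  9.90007276e-03]), 'position': array([0.5281344 , 0.20209573, 0.12813117]), 'tcp_rot': array([[ 7.90136312e-01,  7.92627564e-02,  6.07784521e-01],
       [-6.12930657e-01,  1.00905881e-01,  7.83667030e-01],
       [ 7.86576499e-04, -9.91733542e-01,  1.28311974e-01]]), 'force': array([-0.12382469,  0.59356733, -0.0276875 ]), 'moment': array([-0.09977268,  0.08275701, -0.04853903]), 'opening': 0.30842112322785825}
```

View pics/c2.png

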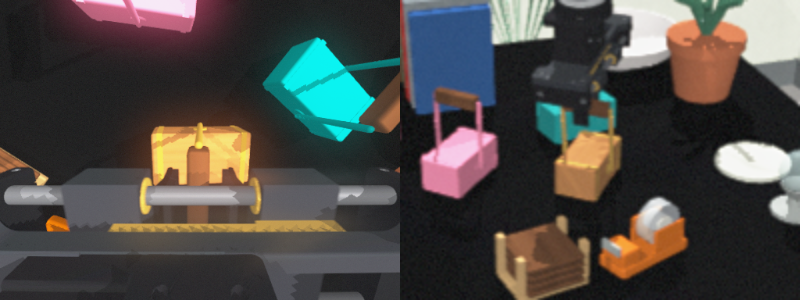

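The fingers straddle the bar, which sits at (198,180) in the left panel, and are still closing.

>>> jog_arm --motion '[0, 0, 0, 0, 0, 0, 0, 0, 0, 0, 0, 0, 0, 0, 0, 0, 0, 0, 0, 0, 0, 0, 0, 0]' --gripper 0

```text
time_s: 3.42
position: [0.528, 0.2021, 0.1281]
tcp_rot: [[0.79, 0.079, 0.608], [-0.613, 0.101, 0.784], [0.001, -0.992, 0.128]]
force: [-1.0, -0.5, -0.4]
opening: 0.185
```

>>> jog_arm --motion '[0, -5, 0.7, 0, 0, 0, 0, -15, 2, 0, 0, 0, 0, -30, 4, 0, 0, 0, 0, -47, 6, 0, 0, 0, 0, -65, 8, 0, 0, 0, 0, -85, 11, 0, 0, 0, 0, -105, 13.5, 0, 0, 0, 0, -125, 16, 0, 0, 0, 0, -139, 18, 0, 0, 0, 0, -139, 18, 0, 0, 0, 0, -139, 18, 0, 0, 0, 0, -139, 18, 0, 0, 0, 0, -139, 18, 0, 0, 0]'

```text
time_s: 5.05
position: [0.5277, 0.2021, 0.2675]
tcp_rot: [[0.79, 0.078, 0.608], [-0.613, 0.101, 0.784], [-0.0, -0.992, 0.127]]
force: [0.5, 0.4, -7.1]
opening: 0.177
```

```bash
python3 - <<'E'
from h import *
cap('scene','scene3');cap('side','side3')
s=bot.read_state();print(s['time_s'],s['position'],s['tcp_rot'],s['joint_positions'],s['force'],s['moment'],s['opening'])
a=cv2.imread('pics/scene3.png');b=cv2.imread('pics/side3.png')
cv2.imwrite('pics/c3.png',np.hstack([cv2.resize(a[110:310,150:350],(400,400)),cv2.resize(b[50:250,180:380],(400,400))]))
E
```

```text
5.15 [0.52792481 0.20216952 0.26785243] [[ 7.90193039e-01  7.84481538e-02  6.07816460e-01]
 [-6.12857983e-01  1.00773297e-01  7.83740923e-01]
 [ 2.31360160e-04 -9.91811792e-01  1.27707935e-01]] [  6.9651947   21.78550696  93.63837292   6.02864364  59.52506915
 -48.06957113] [ 0.20672195  0.29487705 -6.86860444] [-0.26187056  0.09307268 -0.00791702] 0.17802873100380345
```

View pics/c3.png

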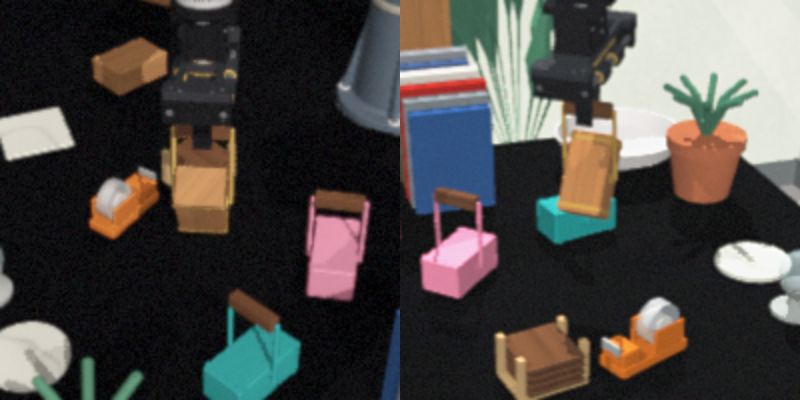

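```bash
python3 - <<'E'
from h import *
T=np.load('pics/scene3.npz')['T'];p=T[:3,3]
u=T[:3,2].copy();u[2]=0;u/=np.linalg.norm(u);v=np.cross([0,0,1],u)
for f in ('scene3','side3'):
    z=np.load(f'pics/{f}.npz');P=z['P'].reshape(-1,3);hsv=cv2.cvtColor(z['im'],cv2.COLOR_RGB2HSV).reshape(-1,3).astype(int)
    r=P-p;X=r@u;Y=r@v;Z=r[:,2]
    m=np.isfinite(X)&(abs(X)<.1)&(abs(Y)<.028)&(Z>-.2)&(Z<-.035)&(hsv[:,0]<30)&(hsv[:,2]>90)
    print(f,m.sum())
    for lo in np.arange(-.2,-.03,.01):
        k=m&(Z>=lo)&(Z<lo+.01)
        if k.any(): print('  z %.3f'%(lo+.005),k.sum(),'X %.3f %.3f %.3f'%(X[k].min(),np.median(X[k]),X[k].max()))
E
```

```text
scene3 760
  z -0.165 1 X 0.007 0.007 0.007
  z -0.155 28 X 0.008 0.012 0.016
  z -0.145 31 X 0.013 0.017 0.021
  z -0.135 36 X 0.018 0.023 0.026
  z -0.125 27 X 0.027 0.029 0.033
  z -0.115 33 X 0.030 0.034 0.040
  z -0.105 35 X 0.037 0.041 0.044
  z -0.095 34 X 0.044 0.047 0.050
  z -0.085 33 X 0.049 0.053 0.057
  z -0.075 49 X 0.055 0.060 0.063
  z -0.065 171 X 0.040 0.055 0.065
  z -0.055 167 X 0.024 0.039 0.055
  z -0.045 115 X 0.016 0.026 0.039
side3 814
  z -0.155 4 X -0.012 -0.010 -0.009
  z -0.145 6 X -0.030 -0.020 -0.015
  z -0.135 59 X -0.037 -0.033 -0.027
  z -0.125 84 X -0.035 -0.029 -0.022
  z -0.115 87 X -0.031 -0.023 -0.014
  z -0.105 81 X -0.026 -0.017 -0.005
  z -0.095 94 X -0.019 -0.011 -0.002
  z -0.085 85 X -0.011 -0.004 0.004
  z -0.075 79 X -0.006 0.002 0.008
  z -0.065 85 X -0.004 0.008 0.014
  z -0.055 88 X 0.006 0.014 0.022
  z -0.045 62 X 0.010 0.019 0.025
```

Depth shows the -x end low at about 59° from level, so that's the heavy end. Its far end, +u at yaw 52°, is raised and light. I'll fit a quick kinematic model so I can choose a reachable placing yaw.

```bash
cat > kin.py <<'E'
import numpy as np
from scipy.optimize import least_squares
from scipy.spatial.transform import Rotation as Ro
def fk(q,p):
    a,h,L1,b,L2,Lt=p[:6]; q=np.radians(q)
    Z=lambda t:Ro.from_euler('z',t).as_matrix(); Y=lambda t:Ro.from_euler('y',t).as_matrix()
    R=Z(q[0]);x=R@[a,0,h];R=R@Y(q[1]);x=x+R@[0,0,L1];R=R@Y(q[2]);x=x+R@[b,0,L2]
    R=R@Z(q[3])@Y(q[4])@Z(q[5]);x=x+R@[0,0,Lt]
    # approach axis = R z ; tool y = R z
    return x,R
S=[([61.9067586,30.2685882,82.1378308,0,67.6870817,-10.2275708],[.19147815,.59442211,.24378586],[[.951778563,-.000766,.306784906],[-.306785729,-.00144,.951777516],[-.0002875,-.99999867,-.0016064]]),
([5.8,23.6,97.0,6.5,54.5,-49.4],[.52258664,.19075512,.23398],None),
([6.95336586,33.38420039,101.11631714,8.00965785,40.54000149,-51.11374673],[.5281344,.20209573,.12813117],[[.790136,.0792628,.6077845],[-.61293,.1009059,.783667],[.00078658,-.9917335,.128312]]),
([6.9651947,21.78550696,93.63837292,6.02864364,59.52506915,-48.06957113],[.52792481,.20216952,.26785243],[[.790193,.0784482,.6078165],[-.612858,.1007733,.783741],[.00023136,-.9918118,.1277079]])]
def res(p):
    out=[]
    for q,x,R in S:
        X,M=fk(q,p);w=1 if R is not None else .2
        out+=list((X-x)*w)+[]
        if R is not None:
            out+=list((M[:,2]-np.array(R)[:,1])*.3)
    out+=list((np.array(p)-p0)*1e-3)
    return out
p0=np.array([.0,.4,.4,0,.4,.25])
sol=least_squares(res,p0);p=sol.x
if __name__=='__main__':
    print(p.round(4))
    for q,x,R in S:
        X,M=fk(q,p);print((X-x).round(4))
        if R is not None: print((M.T@np.array(R)).round(3))
E
python3 kin.py
```

```text
[-0.272   1.3022  1.1039  0.4171  0.5215  1.4479]
[ 0.0935 -0.0605 -0.0204]
[[-0. -0. -1.]
 [-1. -0.  0.]
 [-0.  1.  0.]]
[-0.0047 -0.004   0.0192]
[-0.0014 -0.0057 -0.0031]
[[-0. -0. -1.]
 [-1. -0. -0.]
 [ 0.  1. -0.]]
[ 0.0122 -0.0042  0.0228]
[[ 0. -0. -1.]
 [-1. -0.  0.]
 [-0.  1.  0.]]
```

```bash
python3 - <<'E'
s=open('kin.py').read()
s=s.replace("a,h,L1,b,L2,Lt=p[:6]","a,h,L1,b,L2,Lt,c,e=p[:8]").replace("R@[a,0,h]","R@[a,0,h]").replace("R@[b,0,L2]","R@[b,c,L2]").replace("R=R@Z(q[3])@Y(q[4])@Z(q[5]);x=x+R@[0,0,Lt]","R=R@Z(q[3])@Y(q[4]);x=x+R@[e,0,0];R=R@Z(q[5]);x=x+R@[0,0,Lt]")
s=s.replace("p0=np.array([.0,.4,.4,0,.4,.25])","p0=np.array([.0,.3,.4,0,.4,.25,.1,0])")
open('kin.py','w').write(s)
E
python3 kin.py
```

```text
[1.000e-04 2.741e-01 5.880e-01 1.141e-01 3.917e-01 2.834e-01 1.110e-01
 1.000e-04]
[-0. -0.  0.]
[[-0. -0. -1.]
 [-1. -0.  0.]
 [-0.  1.  0.]]
[0.0002 0.0002 0.0003]
[-0. -0. -0.]
[[-0. -0. -1.]
 [-1. -0. -0.]
 [ 0.  1. -0.]]
[-0. -0. -0.]
[[ 0. -0. -1.]
 [-1. -0.  0.]
 [-0.  1.  0.]]
```

```bash
cat >> kin.py <<'E'
C=np.array([[0,0,-1.],[-1,0,0],[0,1,0]])
lo=np.array([-176.69,-43.24,12.49,-82,0,-163.58]);hi=np.array([176.69,126.21,139.97,262,151.66,163.58])
def ik(pos,R,q0):
    f=lambda q:np.r_[(fk(q,p)[0]-pos)*5,(fk(q,p)[1]@C-R).ravel()]
    r=least_squares(f,np.clip(q0,lo+.1,hi-.1),bounds=(lo,hi),x_scale=50.)
    return r.x,np.abs(r.fun).max()
E
cat > sweep.py <<'E'
from h import *
import kin
c=np.array([.575,-.248])
q0=bot.read_state()['joint_positions']
for tilt in (39,):
  for psi in range(52,-180,-10):
    u=np.array([np.cos(np.radians(psi)),np.sin(np.radians(psi)),0])
    R=toolR(psi,tilt)
    bar=np.array([*c,.063])-.1*R[:,1]
    tcp=bar-.003*R[:,1]
    best=min((kin.ik(tcp,R,g) for g in (q0+[-30,0,0,0,0,30],[-25,40,90,0,40,0],[-30,40,90,60,50,0],[-30,40,90,-60,50,50],[-30,40,90,120,50,-50])),key=lambda t:t[1])
    if best[1]<1e-3: print(psi,best[0].round(1),np.minimum(best[0]-kin.lo,kin.hi-best[0]).min().round(1))
E
python3 sweep.py
```

```text
52 [ -56.4   41.7   91.    40.2   67.6 -131.1] 32.5
42 [ -57.4   39.6   97.4   45.7   60.1 -129.1] 34.5
32 [ -57.8   37.6  103.6   52.4   52.6 -127.9] 35.7
22 [ -57.3   35.9  109.4   60.8   45.1 -127.9] 30.6
12 [ -55.8   34.6  114.6   71.6   37.9 -129.5] 25.4
2 [ -53.    33.7  119.    85.9   31.1 -133.3] 21.0
-8 [ -48.9   33.1  122.2  104.6   25.2 -140. ] 17.8
-18 [ -43.5   32.8  124.   128.6   20.3 -150.7] 12.9
-68 [-15.9  35.8 109.7 -76.4  30.7 119.2] 5.6
-78 [-13.3  37.5 104.  -64.3  39.1 116.8] 17.7
-88 [-11.8  39.4  97.8 -55.7  47.7 117. ] 26.3
-98 [-11.2  41.6  91.5 -49.1  56.2 118.6] 32.9
-108 [-11.3  43.9  85.  -43.8  64.5 121.1] 38.2
-118 [-12.   46.2  78.6 -39.4  72.4 124.2] 39.4
-128 [-13.2  48.6  72.4 -35.5  80.  127.8] 35.8
-138 [-14.8  51.   66.4 -31.8  87.1 131.9] 31.7
-148 [-16.7  53.2  60.8 -28.3  93.7 136.5] 27.1
-158 [-18.9  55.2  55.7 -24.7  99.6 141.6] 21.9
-168 [-21.3  57.   51.3 -20.9 104.8 147.4] 16.2
-178 [-23.8  58.4  47.8 -16.9 109.1 153.8] 9.8
```

```bash
python3 - <<'E'
from h import *
Q=np.vstack([np.load(f'pics/{n}.npz')['P'].reshape(-1,3) for n in ('scene0','side0','scene3')]);Q=Q[np.isfinite(Q[:,0])]
H={}
for x,y,z in Q[(Q[:,2]>.02)&(Q[:,2]<.5)]:
    H.setdefault((int(x//.03),int(y//.03)),[]).append(z)
print('     ',' '.join('%4d'%(30*j) for j in range(-20,4)))
for i in range(6,30): print('%4d'%(30*i),' '.join('%4d'%(1000*np.percentile(H[i,j],99) if (i,j) in H and len(H[i,j])>3 else 0) for j in range(-20,4)))
# refine plate
for f,(a,b,c,d) in [('scene0',(143,160,193,193)),('side0',(322,268,400,316))]:
    z=np.load(f'pics/{f}.npz');im=z['im'][b:d,a:c];m=(im.min(2)>150).astype(np.uint8)
    cn=max(cv2.findContours(m,0,1)[0],key=cv2.contourArea)[:,0]
    P=z['P'][b:d,a:c];pts=np.array([P[y,x] for x,y in cn]);pts=pts[np.isfinite(pts[:,0])];pts=pts[abs(pts[:,2]-.008)<.006]
    print(f,cv2.minAreaRect(pts[:,:2].astype(np.float32)*1000))
    A=P[m>0];A=A[np.isfinite(A[:,0])&(abs(A[:,2]-.008)<.005)];print(A.mean(0).round(4),np.percentile(A,[1,99],axis=0).round(3).tolist())
E
```

```text
-600 -570 -540 -510 -480 -450 -420 -390 -360 -330 -300 -270 -240 -210 -180 -150 -120  -90  -60  -30    0   30   60   90
 180  153  151  148  131    0    0    0    0    0    0    0    0    0    0    0    0    0    0    0    0    0    0    0    0
 210  149  144    0    0    0    0    0    0    0    0    0    0    0    0    0    0    0    0    0    0    0    0    0    0
 240    0    0    0    0    0    0    0    0    0    0    0    0    0    0    0    0    0    0    0    0    0    0    0    0
 270    0    0    0    0    0    0    0    0   44   48   47    0    0    0    0    0    0    0    0    0    0    0    0    0
 300    0    0    0    0    0    0    0   45   48   49   48    0    0    0    0    0    0    0    0    0    0    0    0    0
 330    0    0    0    0    0    0    0    0   49   49   49    0    0    0    0    0    0    0    0    0   62    0    0    0
 360    0    0    0    0    0    0    0    0   47   49   49    0    0    0    0    0    0    0   61   53   63   52    0    0
 390    0    0    0    0    0    0    0    0   48   49   49   50    0    0    0    0    0    0   51   53 
[... 1689 characters left out ...]
    0    0    0    0    0    0    0    0    0    0    0    0    0    0    0    0
 840    0    0    0    0    0    0    0    0    0    0    0    0    0    0    0    0    0    0    0    0    0    0    0    0
 870    0    0    0    0    0    0    0    0    0    0    0    0    0    0    0    0    0    0    0    0    0    0    0    0
scene0 ((575.1849365234375, -248.08078002929688), (118.5602798461914, 107.57740020751953), 77.19454193115234)
[ 0.5772 -0.2441  0.008 ] [[0.518, -0.306, 0.003], [0.635, -0.188, 0.013]]
side0 ((574.3057250976562, -250.90933227539062), (115.08702087402344, 112.30120849609375), 76.35395050048828)
[ 0.5715 -0.2545  0.0086] [[0.514, -0.311, 0.004], [0.631, -0.191, 0.012]]
```

```bash
cat > wp.py <<'E'
from h import *
import kin
def tcp_for(c,zbot,psi,tilt):
    R=toolR(psi,tilt); bar=np.array([c[0],c[1],zbot+.055])-.1*R[:,1]
    return bar-.003*R[:,1],R
if __name__=='__main__':
    q=bot.read_state()['joint_positions'];s=bot.read_state()
    tf,Rf=tcp_for((.575,-.249),.068,46,38.5)
    p0=s['position'];R0=np.array(s['tcp_rot'])
    rv=Ro.from_matrix(R0.T@Rf).as_rotvec()
    for f in np.linspace(0,1,9)[1:]:
        R=R0@Ro.from_rotvec(rv*f).as_matrix()
        pos=p0+(tf-p0)*f+np.array([0,0,.03*min(1,4*f*(1-f)*1.5)])
        q,e=kin.ik(pos,R,q);print(f,pos.round(3),q.round(1),round(e,5));plan(pos,R)
E
python3 wp.py
```

```text
0.125 [0.528 0.14  0.28 ] [ -1.6  18.6  97.3  10.5  57.6 -58.2] 0.0
shift [ 38.3 -17.8 -47. ] rot [ 3.89  0.72 -0.3 ] rows 1.0
0.25 [0.529 0.078 0.282] [-10.8  17.  100.3  15.8  56.1 -69.6] 0.0
shift [ 76.7 -26.3 -95.3] rot [ 7.78  1.45 -0.61] rows 2.0
0.375 [0.529 0.016 0.274] [-20.2  17.3 102.6  21.8  55.1 -81.9] 0.0
shift [ 115.   -24.6 -144.8] rot [11.67  2.17 -0.91] rows 3.0
0.5 [ 0.529 -0.046  0.266] [-29.3  18.7 103.3  27.3  55.9 -93.6] 0.0
shift [ 153.4  -22.9 -194.4] rot [15.57  2.9  -1.22] rows 4.0
0.625 [ 0.53  -0.109  0.258] [ -37.8   21.1  102.5   31.9   58.3 -103.7] 0.0
shift [ 191.7  -21.1 -243.9] rot [19.46  3.62 -1.52] rows 5.0
0.75 [ 0.53  -0.171  0.25 ] [ -45.2   24.4  100.3   35.4   61.8 -111.7] 0.0
shift [ 230.1  -19.4 -293.5] rot [23.35  4.34 -1.83] rows 6.0
0.875 [ 0.53  -0.233  0.231] [ -51.6   29.1   97.1   38.3   65.  -118.5] 0.0
shift [ 268.4   -7.4 -344.3] rot [27.24  5.07 -2.13] rows 7.0
1.0 [ 0.53  -0.295  0.204] [ -56.9   35.    92.9   40.8   68.2 -124. ] 0.0
shift [ 306.8   13.8 -396.4] rot [31.13  5.79 -2.43] rows 8.0
```

>>> jog_arm --motion '[10, -6, -12, 1, 0.2, 0, 25, -13, -31, 2.5, 0.5, -0.2, 42, -19, -52, 4.2, 0.8, -0.3, 60, -23, -74, 6, 1.1, -0.5, 78, -26, -97, 8, 1.5, -0.6, 97, -26, -121, 10, 1.8, -0.8, 115, -25, -145, 11.7, 2.2, -0.9, 134, -24, -170, 13.6, 2.5, -1.1, 153, -23, -194, 15.6, 2.9, -1.2, 172, -22, -219, 17.5, 3.3, -1.4, 192, -21, -244, 19.5, 3.6, -1.5, 211, -20, -269, 21.4, 4, -1.7, 230, -19, -293, 23.4, 4.3, -1.8, 249, -14, -319, 25.3, 4.7, -2, 266, -8, -341, 27, 5, -2.1, 281, -2, -361, 28.5, 5.3, -2.2, 293, 5, -378, 29.8, 5.5, -2.3, 301, 9, -389, 30.6, 5.7, -2.4, 307, 14, -396, 31.1, 5.8, -2.4, 307, 14, -396, 31.1, 5.8, -2.4]'

```text
time_s: 7.65
position: [0.5311, -0.2954, 0.2033]
tcp_rot: [[0.719, 0.432, 0.544], [-0.695, 0.447, 0.563], [-0.0, -0.783, 0.622]]
force: [0.1, 0.3, -5.9]
opening: 0.183
```

>>> jog_arm --motion '[0, 0, 0, 0, 0, 0, 0, 0, 0, 0, 0, 0, 0, 0, 0, 0, 0, 0, 0, 0, 0, 0, 0, 0]'

```text
time_s: 8.15
position: [0.5312, -0.2946, 0.2041]
tcp_rot: [[0.72, 0.432, 0.543], [-0.694, 0.448, 0.563], [0.0, -0.783, 0.623]]
force: [0.1, -0.4, -7.6]
opening: 0.181
```

```bash
python3 - <<'E'
from h import *
cap('scene','scene4');cap('side','side4')
s=bot.read_state();print(s['time_s'],s['position'],s['tcp_rot'],s['joint_positions'],s['force'],s['moment'],s['opening'])
a=cv2.imread('pics/scene4.png');b=cv2.imread('pics/side4.png')
cv2.imwrite('pics/c4.png',np.hstack([cv2.resize(a[50:250,80:280],(400,400)),cv2.resize(b[130:330,260:460],(400,400))]))
E
```

```text
8.25 [ 0.53114893 -0.29479358  0.20400516] [[ 7.19486012e-01  4.32494792e-01  5.43404209e-01]
 [-6.94506911e-01  4.47855634e-01  5.63103438e-01]
 [ 1.72667826e-04 -7.82543025e-01  6.22596486e-01]] [ -56.80682228   34.96909381   92.82720176   40.81632208   68.25129719
 -123.95924564] [-0.34264306 -0.38940623 -7.03837931] [-1.11843463  1.04981446 -0.05051757] 0.18322344240794453
```

View pics/c4.png

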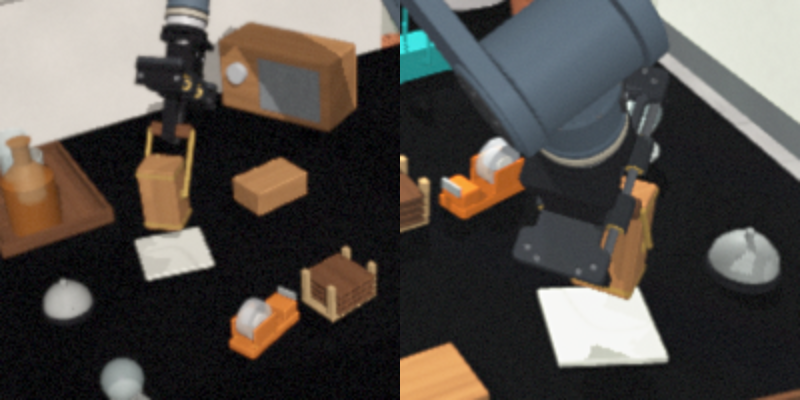

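The box hangs near-upright above the plate: box at about (165,185) and plate at (175,252) in the left panel. Now I'll measure its lean and centre.

```bash
cat > meas.py <<'E'
from h import *
import sys
def meas(fs,c=(.575,-.249),psi=46,zlo=.06,zhi=.18,ceil=.20):
    u=np.array([np.cos(np.radians(psi)),np.sin(np.radians(psi)),0]);v=np.cross([0,0,1.],u)
    for f in fs:
        z=np.load(f'pics/{f}.npz');P=z['P'];hsv=cv2.cvtColor(z['im'],cv2.COLOR_RGB2HSV).astype(int)
        r=P-np.array([*c,0]);X=r@u;Y=r@v;Z=P[...,2]
        m=np.isfinite(X)&(abs(X)<.06)&(abs(Y)<.06)&(Z>zlo-.02)&(Z<ceil)&(hsv[...,0]<30)&(hsv[...,2]>70)&(hsv[...,1]>60)
        # normals by local diff
        A=np.stack([X,Y,Z],-1)
        k=5;du=np.full_like(A,np.nan);dv=du.copy()
        du[:,k:-k]=A[:,2*k:]-A[:,:-2*k];dv[k:-k]=A[2*k:]-A[:-2*k]
        n=np.cross(du,dv);n/=np.linalg.norm(n,axis=-1,keepdims=True)
        for nm,ax in (('X',0),('Y',1),('Z',2)):
            s=m&(abs(n[...,ax])>.9)
            q=A[s]
            if len(q)<20: continue
            for it in range(3):
                mu=q.mean(0);w,V=np.linalg.eigh(np.cov((q-mu).T));nn=V[:,0]*np.sign(V[ax,0])
                d=(q-mu)@nn;q=q[abs(d)<max(2.5*d.std(),.0005)]
            print(f,nm,len(q),'centroid',mu.round(4),'n',nn.round(3),'rms',d.std().round(4),'ext',np.percentile(q,[2,98],axis=0).round(3).tolist())
        if m.any(): print(f,'zrange',np.percentile(Z[m],[.5,1,99,99.5]).round(4), 'X',np.percentile(X[m],[1,99]).round(4),'Y',np.percentile(Y[m],[1,99]).round(4))
if __name__=='__main__': meas(sys.argv[1:])
E
python3 meas.py scene4 side4
```

```text
scene4 X 202 centroid [0.0238 0.0025 0.1287] n [ 0.996 -0.081 -0.03 ] rms 0.0024 ext [[0.019, -0.013, 0.089], [0.029, 0.019, 0.167]]
scene4 Y 134 centroid [0.001  0.0298 0.1337] n [ 0.045  0.999 -0.016] rms 0.0019 ext [[-0.049, 0.026, 0.089], [0.024, 0.035, 0.192]]
scene4 Z 74 centroid [-0.0012  0.0013  0.177 ] n [-0.029 -0.049  0.998] rms 0.0015 ext [[-0.036, -0.037, 0.173], [0.025, 0.022, 0.18]]
scene4 zrange [0.0682 0.0699 0.1985 0.1995] X [-0.0531  0.0296] Y [-0.0369  0.0373]
side4 X 80 centroid [-0.0252 -0.0213  0.1184] n [ 1.     0.018 -0.001] rms 0.0014 ext [[-0.028, -0.029, 0.084], [-0.023, -0.016, 0.151]]
side4 Y 397 centroid [-0.0165 -0.0255  0.1268] n [0.04  0.996 0.077] rms 0.0082 ext [[-0.051, -0.039, 0.079], [0.02, -0.009, 0.188]]
side4 zrange [0.0692 0.0698 0.1883 0.1919] X [-0.0513  0.0227] Y [-0.0385  0.0204]
```

>>> jog_arm --motion '[0, 4, -3.2, 0, 0, 0, 0, 10, -8, 0, 0, 0, 0, 18, -14.3, 0, 0, 0, 0, 26, -20.7, 0, 0, 0, 0, 33, -26.2, 0, 0, 0, 0, 38, -30.2, 0, 0, 0, 0, 41, -32.6, 0, 0, 0, 0, 42.5, -33.8, 0, 0, 0, 0, 42.5, -33.8, 0, 0, 0, 0, 42.5, -33.8, 0, 0, 0]'

```text
time_s: 9.5
position: [0.5313, -0.295, 0.1499]
tcp_rot: [[0.719, 0.433, 0.543], [-0.695, 0.448, 0.563], [0.001, -0.783, 0.623]]
force: [0.4, 0.6, -7.4]
opening: 0.182
```

```bash
python3 - <<'E'
from h import *
cap('scene','scene5');cap('side','side5')
s=bot.read_state();print(s['time_s'],s['position'],s['force'],s['moment'])
a=cv2.imread('pics/scene5.png');b=cv2.imread('pics/side5.png')
cv2.imwrite('pics/c5.png',np.hstack([cv2.resize(a[80:220,100:240],(400,400),interpolation=2),cv2.resize(b[190:330,290:430],(400,400),interpolation=2)]))
E
python3 - <<'E'
from meas import *
meas(['scene5','side5'],ceil=.14,zlo=.035)
E
```

```text
9.6 [ 0.53120573 -0.29498795  0.14985557] [-0.74709194 -0.09802895 -7.16563498] [-1.14540622  1.0648529  -0.01209859]
scene5 X 188 centroid [0.024  0.0013 0.0673] n [ 0.999 -0.027 -0.025] rms 0.0022 ext [[0.019, -0.013, 0.021], [0.028, 0.017, 0.111]]
scene5 Y 122 centroid [0.0014 0.0283 0.0726] n [ 0.01   0.999 -0.045] rms 0.0016 ext [[-0.036, 0.025, 0.021], [0.026, 0.033, 0.132]]
scene5 Z 76 centroid [-0.0064 -0.0005  0.1226] n [-0.04   0.004  0.999] rms 0.002 ext [[-0.042, -0.037, 0.119], [0.019, 0.032, 0.127]]
scene5 zrange [0.0163 0.0172 0.1352 0.1373] X [-0.0503  0.029 ] Y [-0.0361  0.0354]
side5 X 64 centroid [-0.026  -0.0208  0.051 ] n [ 0.991 -0.114 -0.07 ] rms 0.0013 ext [[-0.029, -0.029, 0.019], [-0.023, -0.017, 0.092]]
side5 Y 396 centroid [-0.015  -0.0254  0.072 ] n [0.075 0.994 0.075] rms 0.0076 ext [[-0.049, -0.038, 0.02], [0.021, -0.009, 0.127]]
side5 zrange [0.0161 0.0177 0.1288 0.1338] X [-0.0498  0.0218] Y [-0.0386  0.0017]
```

View pics/c5.png

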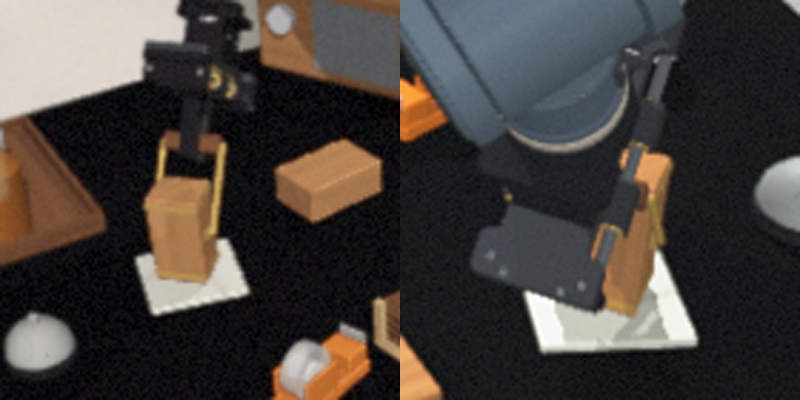

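Box and plate line up: the box base is at about (185,278) on the plate in the left panel. About 4–5 mm is left, so I'll lower gently.

>>> jog_arm --motion '[0, 0.8, -0.6, 0, 0, 0, 0, 1.6, -1.2, 0, 0, 0, 0, 2.3, -1.9, 0, 0, 0, 0, 2.7, -2.2, 0, 0, 0, 0, 2.7, -2.2, 0, 0, 0]'

```text
time_s: 10.22
position: [0.5311, -0.2951, 0.1464]
tcp_rot: [[0.719, 0.433, 0.543], [-0.695, 0.448, 0.563], [0.0, -0.782, 0.623]]
force: [-1.7, -0.9, -5.0]
opening: 0.181
```

>>> jog_arm --motion '[0, 0.4, -0.3, 0, 0, 0, 0, 0.8, -0.6, 0, 0, 0, 0, 0.8, -0.6, 0, 0, 0]'

```text
time_s: 10.6
position: [0.5313, -0.2952, 0.1461]
tcp_rot: [[0.719, 0.434, 0.543], [-0.695, 0.448, 0.563], [0.001, -0.782, 0.623]]
force: [-4.5, -1.7, 3.6]
opening: 0.18
```

```bash
python3 - <<'E'
from h import *
cap('scene','scene6');cap('side','side6')
s=bot.read_state();print(s['time_s'],s['position'],s['force'],s['moment'])
a=cv2.imread('pics/scene6.png');b=cv2.imread('pics/side6.png')
cv2.imwrite('pics/c6.png',np.hstack([cv2.resize(a[125:195,130:200],(400,400),interpolation=2),cv2.resize(b[230:310,340:420],(400,400),interpolation=2)]))
E
python3 - <<'E'
from meas import *
meas(['scene6','side6'],ceil=.14,zlo=.035)
E
```

```text
10.7 [ 0.53129812 -0.29524415  0.14605554] [-4.7694987  -2.62165554  4.02625984] [-0.42278232  0.72188599  0.27040522]
scene6 X 204 centroid [0.0244 0.0014 0.0669] n [ 0.999  0.01  -0.038] rms 0.0025 ext [[0.019, -0.014, 0.021], [0.03, 0.017, 0.112]]
scene6 Y 120 centroid [0.0024 0.0282 0.0709] n [ 0.029  0.999 -0.039] rms 0.0017 ext [[-0.041, 0.024, 0.021], [0.025, 0.032, 0.129]]
scene6 Z 79 centroid [-0.004   0.0018  0.1191] n [-0.004  0.02   1.   ] rms 0.0016 ext [[-0.041, -0.034, 0.116], [0.023, 0.033, 0.122]]
scene6 zrange [0.0165 0.0173 0.1365 0.1384] X [-0.0553  0.0298] Y [-0.0364  0.0358]
side6 X 57 centroid [-0.0254 -0.0206  0.0474] n [ 0.952 -0.303 -0.052] rms 0.0011 ext [[-0.028, -0.028, 0.02], [-0.023, -0.017, 0.087]]
side6 Y 390 centroid [-0.0145 -0.0254  0.0701] n [0.062 0.995 0.083] rms 0.0075 ext [[-0.051, -0.039, 0.018], [0.021, -0.009, 0.126]]
side6 zrange [0.0161 0.0169 0.1276 0.1327] X [-0.0513  0.0224] Y [-0.0386  0.0018]
```

View pics/c6.png

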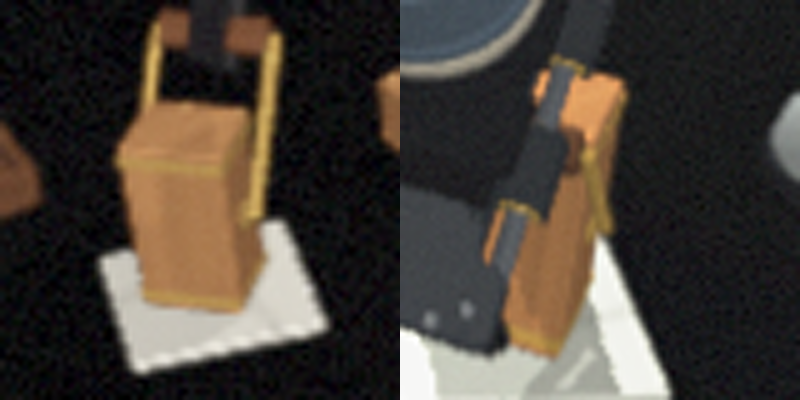

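```bash
python3 - <<'E'
from h import *
def ray(name,uv,z):
    A=unproj(name,uv[:,0],uv[:,1],np.ones(len(uv)));o=np.array(bot.get_calibration(name)['pose'])[:3,3]
    d=A-o;return o+d*((z-o[2])/d[:,2])[:,None]
def full(name,c,s,x0,y0,z): # crop pixel centre mapping
    c=np.array(c,float);return ray(name,(c+.5)/s-.5+[x0,y0],z)
s=400/70
pl=full('scene',[(100,262),(285,222),(328,325),(135,370)],s,130,125,.006);print(pl.round(4),pl.mean(0).round(4))
bx=full('scene',[(145,303),(242,311),(265,263)],s,130,125,.008);print(bx.round(4),((bx[0]+bx[2])/2).round(4),[np.linalg.norm(bx[i+1]-bx[i]) for i in (0,1)])
s=5;b=full('side',[(502,340),(555,355)][:2]-np.array([400,0]),s,340,230,.008);print(b.round(4))
# plate in clean images via subpixel colour-mask & ray to z=.008
for n,f,(a,b_,c,d) in [('scene','scene0',(143,160,193,193)),('side','side0',(322,268,400,316))]:
    im=np.load(f'pics/{f}.npz')['im'][b_:d,a:c]
    m=(im.min(2)>100).astype(np.uint8);cn=max(cv2.findContours(m,0,1)[0],key=cv2.contourArea)
    ap=cv2.approxPolyDP(cn,4,True)[:,0]+[a,b_];W=ray(n,ap.astype(float),.006);print(n,ap.tolist(),W.round(4)[:,:2].tolist(),W.mean(0).round(4))
E
```

```text
[[ 0.6169 -0.3125  0.006 ]
 [ 0.507  -0.2894  0.006 ]
 [ 0.5318 -0.1819  0.006 ]
 [ 0.6413 -0.2036  0.006 ]] [ 0.5743 -0.2469  0.006 ]
[[ 0.6119 -0.2568  0.008 ]
 [ 0.5682 -0.2187  0.008 ]
 [ 0.5365 -0.2546  0.008 ]] [ 0.5742 -0.2557  0.008 ] [np.float64(0.05800479648670504), np.float64(0.04788364468454419)]
[[ 0.5653 -0.2687  0.008 ]
 [ 0.5819 -0.2825  0.008 ]]
scene [[179, 164], [147, 170], [153, 189], [186, 182]] [[0.5098, -0.2872], [0.6162, -0.315], [0.6412, -0.2056], [0.5358, -0.1811]] [ 0.5757 -0.2472  0.006 ]
side [[377, 272], [328, 275], [340, 313], [393, 310]] [[0.6397, -0.204], [0.5321, -0.1833], [0.5083, -0.2953], [0.6131, -0.3168]] [ 0.5733 -0.2499  0.006 ]
```

The box is touching at about 4 N, but it may be slightly under-rotated against the stop and a few mm off in -y. I'll lift 3 mm, tilt 2.5° more about the pivot, shift 4 mm in +y and lower again.

>>> jog_arm --motion '[0, -1.2, 0.9, 0, 0, 0, 0, -2.4, 1.9, 0, 0, 0, -1.4, -1.5, 0.7, 1.2, 0, 0, -2.8, -0.5, -0.4, 2.5, 0, 0, -2.8, -0.5, -0.4, 2.5, 0, 0, -2.8, -0.5, -0.4, 2.5, 0, 0]'

```text
time_s: 11.45
position: [0.5286, -0.2935, 0.145]
tcp_rot: [[0.719, 0.456, 0.525], [-0.695, 0.472, 0.543], [-0.0, -0.755, 0.656]]
force: [0.4, 0.4, -6.3]
opening: 0.18
```

```bash
python3 - <<'E'
from h import *
cap('scene','scene7');cap('side','side7')
s=bot.read_state();print(s['time_s'],s['position'],s['force'],s['moment'])
a=cv2.imread('pics/scene7.png');b=cv2.imread('pics/side7.png')
cv2.imwrite('pics/c7.png',np.hstack([cv2.resize(a[125:195,130:200],(400,400),interpolation=2),cv2.resize(b[230:310,340:420],(400,400),interpolation=2)]))
E
python3 - <<'E'
from meas import *
meas(['scene7','side7'],ceil=.14,zlo=.035)
E
```

```text
11.55 [ 0.52871899 -0.29353289  0.1452545 ] [ 1.19638472  0.46059716 -6.86122694] [-1.18637124  1.04777196  0.03118035]
scene7 X 200 centroid [0.0265 0.0035 0.0649] n [ 1.    -0.022  0.013] rms 0.0025 ext [[0.021, -0.012, 0.02], [0.031, 0.019, 0.111]]
scene7 Y 129 centroid [0.004  0.0313 0.072 ] n [ 0.045  0.998 -0.043] rms 0.0018 ext [[-0.035, 0.028, 0.021], [0.027, 0.037, 0.128]]
scene7 Z 83 centroid [-0.0039  0.0025  0.1199] n [-0.038  0.004  0.999] rms 0.0018 ext [[-0.044, -0.033, 0.116], [0.02, 0.034, 0.124]]
scene7 zrange [0.0155 0.0164 0.1381 0.1389] X [-0.056   0.0316] Y [-0.0332  0.0376]
side7 X 74 centroid [-0.0224 -0.017   0.0426] n [ 1.    -0.008  0.002] rms 0.0013 ext [[-0.025, -0.026, 0.017], [-0.02, -0.012, 0.091]]
side7 Y 356 centroid [-0.0121 -0.0235  0.0724] n [0.085 0.993 0.086] rms 0.0073 ext [[-0.05, -0.036, 0.019], [0.022, -0.005, 0.125]]
side7 zrange [0.0162 0.0169 0.1253 0.1313] X [-0.0502  0.0232] Y [-0.0358  0.0067]
```

View pics/c7.png

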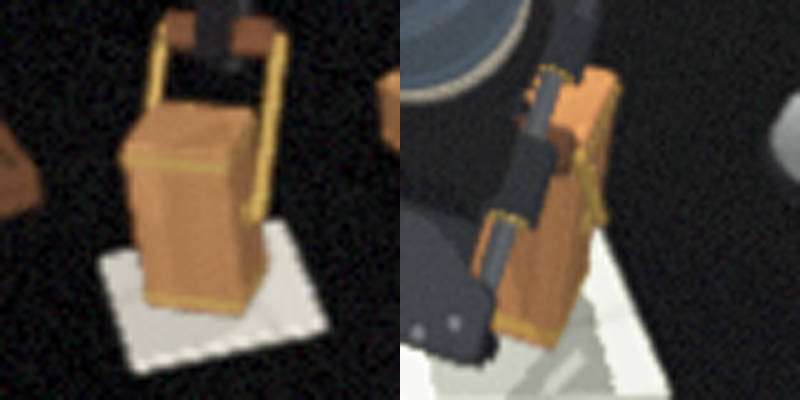

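>>> jog_arm --motion '[0, 0.5, -0.45, 0, 0, 0, 0, 1, -0.85, 0, 0, 0, 0, 1.35, -1.2, 0, 0, 0, 0, 1.35, -1.2, 0, 0, 0]'

```text
time_s: 12.05
position: [0.5287, -0.2934, 0.1435]
tcp_rot: [[0.719, 0.456, 0.524], [-0.695, 0.472, 0.543], [0.0, -0.754, 0.656]]
force: [0.8, 0.4, -6.7]
opening: 0.184
```

>>> jog_arm --motion '[0, 0.4, -0.3, 0, 0, 0, 0, 0.6, -0.5, 0, 0, 0, 0, 0.6, -0.5, 0, 0, 0]'

```text
time_s: 12.42
position: [0.5288, -0.2932, 0.1429]
tcp_rot: [[0.719, 0.456, 0.524], [-0.695, 0.472, 0.543], [-0.0, -0.754, 0.657]]
force: [1.1, 0.6, -4.2]
opening: 0.179
```

>>> jog_arm --motion '[0, 0.3, -0.25, 0, 0, 0, 0, 0.45, -0.4, 0, 0, 0, 0, 0.45, -0.4, 0, 0, 0]'

```text
time_s: 12.8
position: [0.5287, -0.2934, 0.1426]
tcp_rot: [[0.719, 0.456, 0.524], [-0.695, 0.472, 0.543], [0.0, -0.754, 0.657]]
force: [-1.5, -0.7, -0.4]
opening: 0.182
```

>>> jog_arm --motion '[0, 0.3, -0.25, 0, 0, 0, 0, 0.45, -0.4, 0, 0, 0, 0, 0.45, -0.4, 0, 0, 0]'

```text
time_s: 13.18
position: [0.5287, -0.2937, 0.1423]
tcp_rot: [[0.719, 0.457, 0.523], [-0.695, 0.472, 0.543], [0.001, -0.754, 0.657]]
force: [-4.7, -1.9, 5.4]
opening: 0.185
```

>>> jog_arm --motion '[0, -0.2, 0.2, 0, 0, 0, 0, -0.3, 0.3, 0, 0, 0, 0, -0.3, 0.3, 0, 0, 0]'

```text
time_s: 13.55
position: [0.5288, -0.2936, 0.1424]
tcp_rot: [[0.719, 0.456, 0.524], [-0.695, 0.472, 0.543], [0.001, -0.754, 0.656]]
force: [-4.3, -2.2, 4.9]
opening: 0.18
```

```bash
python3 - <<'E'
from h import *
cap('scene','scene8');cap('side','side8')
s=bot.read_state();print(s['time_s'],s['position'],s['force'],s['moment'])
a=cv2.imread('pics/scene8.png');b=cv2.imread('pics/side8.png')
cv2.imwrite('pics/c8.png',np.hstack([cv2.resize(a[125:195,130:200],(400,400),interpolation=2),cv2.resize(b[230:310,340:420],(400,400),interpolation=2)]))
E
python3 - <<'E'
from meas import *
meas(['scene8','side8'],ceil=.14,zlo=.035)
E
```

```text
13.65 [ 0.5287535  -0.29363595  0.14235183] [-5.80947376 -1.38880039  5.18307526] [-0.09687624  0.46813974  0.31116992]
scene8 X 190 centroid [0.0274 0.0034 0.0643] n [ 0.999 -0.048 -0.015] rms 0.0022 ext [[0.023, -0.015, 0.019], [0.032, 0.019, 0.109]]
scene8 Y 127 centroid [0.0044 0.0308 0.0699] n [ 0.021  0.999 -0.036] rms 0.0021 ext [[-0.04, 0.027, 0.023], [0.029, 0.036, 0.125]]
scene8 Z 80 centroid [-0.0019  0.0031  0.1185] n [-0.035  0.037  0.999] rms 0.0021 ext [[-0.041, -0.032, 0.115], [0.024, 0.035, 0.123]]
scene8 zrange [0.0162 0.0171 0.138  0.139 ] X [-0.0548  0.0328] Y [-0.0345  0.0374]
side8 X 70 centroid [-0.0213 -0.017   0.0403] n [ 0.981 -0.191 -0.023] rms 0.0013 ext [[-0.024, -0.026, 0.016], [-0.019, -0.012, 0.085]]
side8 Y 349 centroid [-0.0108 -0.0233  0.0728] n [0.09  0.992 0.085] rms 0.0072 ext [[-0.048, -0.036, 0.019], [0.023, -0.004, 0.122]]
side8 zrange [0.0161 0.0163 0.1228 0.1277] X [-0.0505  0.0243] Y [-0.0359  0.0072]
```

View pics/c8.png

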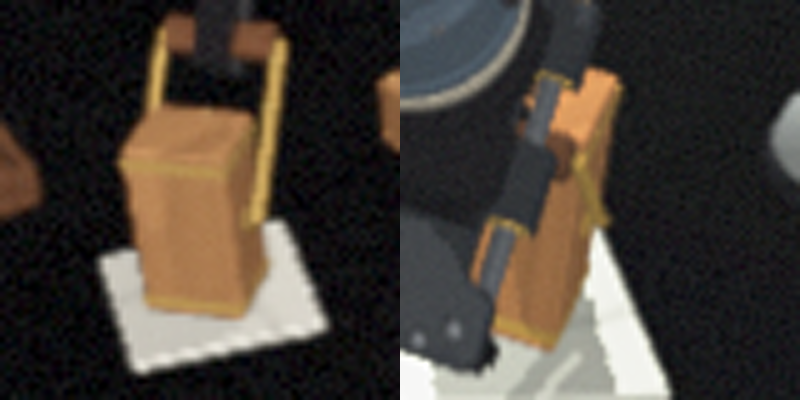

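>>> jog_arm --motion '[0, -0.5, -0.2, 0, 0, 0, 0, -0.7, -0.3, 0, 0, 0, 0, -0.7, -0.3, 0, 0, 0]'

```text
time_s: 14.02
position: [0.5285, -0.2937, 0.1423]
tcp_rot: [[0.719, 0.456, 0.524], [-0.695, 0.472, 0.543], [0.0, -0.754, 0.657]]
force: [-1.5, 0.7, 2.8]
opening: 0.177
```

>>> jog_arm --motion '[0, 0, 0, 0, 0, 0, 0, 0, 0, 0, 0, 0, 0, 0, 0, 0, 0, 0, 0, 0, 0, 0, 0, 0, 0, 0, 0, 0, 0, 0, 0, 0, 0, 0, 0, 0]' --gripper 0.5

```text
time_s: 14.78
position: [0.5282, -0.2939, 0.1422]
tcp_rot: [[0.719, 0.456, 0.524], [-0.695, 0.472, 0.543], [0.0, -0.755, 0.656]]
force: [0.7, -0.5, -0.8]
opening: 0.498
```

```bash
python3 - <<'E'
from h import *
cap('scene','scene9');cap('side','side9')
s=bot.read_state();print(s['time_s'],s['position'],s['force'],s['opening'])
a=cv2.imread('pics/scene9.png');b=cv2.imread('pics/side9.png')
cv2.imwrite('pics/c9.png',np.hstack([cv2.resize(a[115:195,120:200],(400,400),interpolation=2),cv2.resize(b[230:310,340:420],(400,400),interpolation=2)]))
E
```

```text
14.875 [ 0.52817868 -0.29387316  0.14222075] [0.63299472 0.11548227 0.32354567] 0.49724537155514964
```

View pics/c9.png

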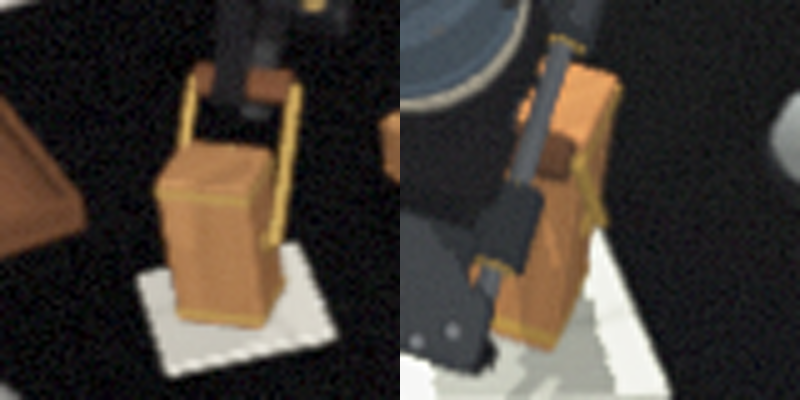

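The box stands on its own and the handle has stayed put, with no force on the tool. I'll back straight out along the fingers.

>>> jog_arm --motion '[0, -4, 0, 0, 0, 0, 0, -10, 0, 0, 0, 0, 0, -20, 0, 0, 0, 0, 0, -32, 0, 0, 0, 0, 0, -46, 0, 0, 0, 0, 0, -62, 0, 0, 0, 0, 0, -80, 0, 0, 0, 0, 0, -100, 0, 0, 0, 0, 0, -115, 0, 0, 0, 0, 0, -120, 0, 0, 0, 0, 0, -120, 0, 0, 0, 0, 0, -120, 0, 0, 0, 0]'

```text
time_s: 16.38
position: [0.4735, -0.3499, 0.2323]
tcp_rot: [[0.72, 0.455, 0.524], [-0.694, 0.473, 0.542], [-0.001, -0.754, 0.657]]
force: [0.5, -0.1, -0.1]
opening: 0.498
```

```bash
python3 - <<'E'
from h import *
cap('scene','scene10');cap('side','side10')
s=bot.read_state();print(s['time_s'],s['position'],s['force'],s['opening'],s['qvel'].round(2))
a=cv2.imread('pics/scene10.png');b=cv2.imread('pics/side10.png')
cv2.imwrite('pics/c10.png',np.hstack([cv2.resize(a[75:215,100:240],(400,400),interpolation=2),cv2.resize(b[190:330,290:430],(400,400),interpolation=2)]))
E
python3 - <<'E'
from meas import *
meas(['scene10','side10'],ceil=.13,zlo=.035)
E
```

```text
16.475 [ 0.47354416 -0.34988313  0.23224933] [ 0.0976544   0.77610248 -0.15917172] 0.5010528690742666 [-0.08  0.04 -0.14  0.05  0.18 -0.02]
scene10 X 203 centroid [0.0276 0.0038 0.0643] n [ 0.999 -0.049 -0.006] rms 0.0021 ext [[0.023, -0.013, 0.018], [0.032, 0.019, 0.111]]
scene10 Y 131 centroid [0.0065 0.0311 0.0689] n [ 0.039  0.998 -0.042] rms 0.002 ext [[-0.02, 0.027, 0.022], [0.03, 0.037, 0.115]]
scene10 Z 84 centroid [-0.0014  0.0041  0.1187] n [-0.016  0.058  0.998] rms 0.0018 ext [[-0.045, -0.034, 0.115], [0.027, 0.036, 0.122]]
scene10 zrange [0.016  0.0164 0.1223 0.1272] X [-0.0464  0.0332] Y [-0.033   0.0373]
side10 X 390 centroid [-0.0216 -0.0057  0.0499] n [ 1.    -0.028 -0.007] rms 0.0014 ext [[-0.025, -0.02, 0.018], [-0.019, 0.011, 0.084]]
side10 Y 323 centroid [-0.0087 -0.0133  0.0693] n [ 0.907  0.407 -0.105] rms 0.0123 ext [[-0.024, -0.034, 0.019], [0.024, 0.026, 0.12]]
side10 Z 90 centroid [-0.0017 -0.0092  0.119 ] n [ 0.02  -0.021  1.   ] rms 0.0009 ext [[-0.013, -0.021, 0.117], [0.01, 0.005, 0.121]]
side10 zrange [0.0157 0.0163 0.1207 0.1212] X [-0.0321  0.0252] Y [-0.0351  0.0265]
```

View pics/c10.png

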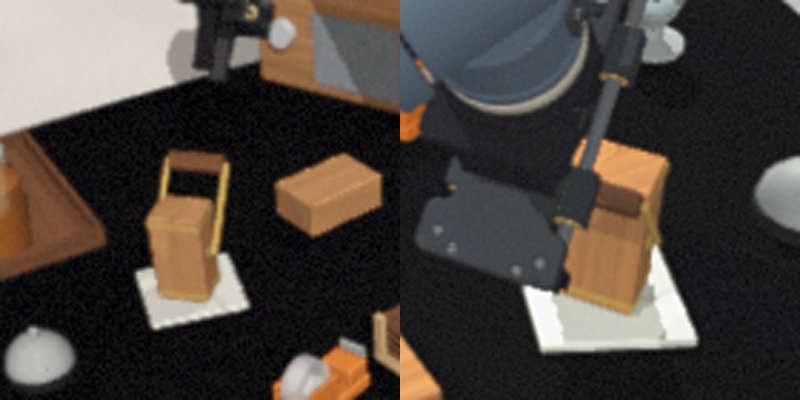

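```bash
python3 -c "
from rig import bot
print(bot.hand_in())"
```

```text
the job is handed in; nothing more can be done
None
```

The wooden bookend is standing upright on the square marble plate, heavy end down. I handed the job in at about 16.5 s; no verdict was reported.

**Finding the heavy end:** I gripped the handle's bar and lifted the box about 10 cm clear. The end towards the robot's front-right sank, with the box about 59° from level (the 52° stop plus the bar's starting 7° lean), so that is the heavy end.

**Placing:** I carried the box over the plate and tilted the bar about 41° from vertical. I then lowered it until it touched with about 5 N, eased off and released it.

**Last checks:**
- **Box:** it stands upright to within about 1°, with its top at 0.119 m, so its base is on the plate. By depth it is about 3 mm from the plate's centre.
- **Robot:** after backing away the wrist force was near zero, and nothing touched the box.
- **Disagreement:** at the first touchdown, a rough reading of the box's corners in the image put it about 8 mm off centre, while depth said 1–2 mm. I shifted it 4 mm as a compromise when I re-lowered it, and did not repeat the corner check afterwards.

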